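# Set a stove's air control and snap its cover on

### The job

Set the stove's air control and close it up: turn the black knob until its white pointer points at the red mark, then take the orange cover by its ridge, put it square over the knob and press it down over the aluminium block until it snaps past the two brass spring catches. Keep pressing it firmly (10 N or a little more) against the rubber seal and finish like that, still holding the cover down; leave the brick, can and box alone.

Things in the scene. Friction and masses are not known exactly. Their poses are not given: they have to be found in the camera images.
- control: Stove air control, fixed to the bench: grey casing 150 x 150 mm, 24 mm high, with a centred square aluminium block on it (72 x 72 mm up to 46 mm above the bench, then tapering to 62 x 62 mm at its top, 56 mm above the bench). Origin: centre of the casing's underside, below the knob's axis; x, y parallel to the block's sides, z up.
- knob (a joint): Angle of the black bar knob on the block (rad), anticlockwise from above, limits -1.2 to 1.6: the angle from the control's x axis to the white pointer (line from centre to one end of the bar). The red mark is at 0.785 (+x +y corner). Bar 42 mm long, 14 wide, from 62 to 84 mm above the bench, on a disc 44 mm across. Stays where it is left (friction 0.05 N m).
- knob_grip (a point): Point on the vertical axis of the knob, 76 mm above the bench, 8 mm below the top of its bar; it moves with the control, its axes are the control's.
- red_mark (a point): Centre of the red index mark on the block's top, 32 mm from the knob's axis.
- catch_a (a joint): Brass spring catch on the block's +y face: 0 = fully out (stands 6 mm out of the face), grows as it is pushed in (m). Wedge nose with 45 degree flanks, its tip 37 mm above the bench; spring 2 N when out plus 1 N per mm, slippery.
- catch_b (a joint): The same catch on the block's -y face. Pressing the cover past both takes 12 to 16 N, most when its lower edge is about 37 mm above the bench; then the force drops (the catches even draw the cover down by up to 8 N), and the lip is past them at about 33 mm.
- seal (a joint): Black rubber seal frame round the foot of the block, 98 x 98 mm, top 32 mm above the bench when free. Value: how far it is squeezed down (m), 0 to 0.006; it resists with 2 N plus 2 N per mm. The snapped-on cover's lower edge meets it at 32 mm above the bench and is fully home at 26 mm; firmly pressed is 29 mm or lower.
- cover: Loose orange square cover, open side down on the bench: 92 x 92 mm outside, 86 mm inside, roof top 68 mm and inner roof 64 mm above its lower edge, about 0.15 kg. Origin: centre of the lower edge plane; z up, x along the grip ridge. A lip 4 mm high round the lower edge narrows the opening to 76 x 76 mm. It fits the control in any of the four square orientations.
- cover_grip (a point): Middle of the grip ridge on the cover's roof, 80 mm above the cover's lower edge. The ridge is 56 mm long (along the cover's x), 16 mm wide (along y), and rises 24 mm above the roof.
- firebrick: Piece of fire brick 60 x 110 x 50 mm, not to be disturbed. Origin: centre of its underside.
- paste_can: Can, 64 mm across, 90 mm high, not to be disturbed. Origin: centre of its underside.
- hinge_box: Cardboard box 70 x 90 x 45 mm, not to be disturbed. Origin: centre of its underside.
Not all that is in view belongs to the job. There is more than one size of the cover; the job needs the smaller. There is more than one size of the control; the job needs the larger.

How it is judged (in metres and radians):
On the way, in this order (a step that is already met when the one before it is completed fails the run):
1. the knob's pointer stands at the red mark (within 0.12 rad), still (value of joint knob between 0.665 and 0.905 rad and velocity of joint knob between -0.05 and 0.05 rad/s), for 0.2 s.
2. the cover is snapped on: lip below both catches, catches sprung back out (horizontal distance between cover and control below 0.005 m and z of cover in the frame of control below 0.0325 m and value of joint each of catch_a, catch_b below 0.003 m), for 0.1 s.
At the end, for the whole second after the job is handed in: Pointer at the red mark within 0.12 rad; cover level (0.06 rad), within 5 mm of the control's centre, at rest, lip below both catches, which are out again (within 3 mm); the robot touches the cover and keeps the seal squeezed by more than 2.5 mm (about 7 N) (value of joint knob between 0.665 and 0.905 rad and horizontal distance between cover and control below 0.005 m and z of cover in the frame of control below 0.0305 m and angle between cover's own z axis and vertical below 0.06 rad and value of joint each of catch_a, catch_b below 0.003 m and value of joint seal above 0.0025 m and linear speed of cover below 0.02 m/s and contact force between any of the fingers, the arm and cover above 3 N); the arm keeps its last pose, push and grip.
It fails at once if the fire brick is pushed away or tipped (distance of firebrick from where it was at the start of the episode above 0.03 m or angle between firebrick's own z axis and vertical above 0.4 rad).
It fails at once if the can is pushed away or tipped (distance of paste_can from where it was at the start of the episode above 0.03 m or angle between paste_can's own z axis and vertical above 0.4 rad).
It fails at once if the box is pushed away or tipped (distance of hinge_box from where it was at the start of the episode above 0.03 m or angle between hinge_box's own z axis and vertical above 0.4 rad).
It also fails if it takes over 58 s, if anything falls off the work surface, if the arm or the gripper's body presses on something with over 40 N, if the wrist force passes 120 N, or if a joint passes its speed limit or range.

### The arm

A 6-joint arm with a two-finger parallel gripper is mounted at the origin on the work surface. World frame = base frame: x ahead of the robot, y to its left, z up, the work surface at z = 0. Lengths are in m, angles in degrees, forces in N, time in s.
With the tool pointing down it reaches from about 0.425 to 0.95 m from the base axis. Payload 14.7 kg.
Tool frame: the origin (TCP) lies at the very end of the fingers, on their centre line; the grasp point (between the pads) lies 19 mm behind it; z points along the fingers, y is the direction in which the jaws open and shut (so a half turn about z gives the same grasp; the last joint's range is limited). The gripper opens to 85 mm and grips with 20 to 120 N. Pads are 22 mm wide; open, the fingers measure 114 mm over their backs; the gripper's body (76 mm by 85 mm) begins 54 mm behind the grasp point. The pads swing forward as they close: fully open they stand 13 mm farther back than shut.
Start: joints at [-77.441, 27.513, 91.461, -0, 61.026, -2.67], TCP at [0.171, -0.627, 0.205] pointing down, gripper open.
Joint ranges: [-157.49, 157.49], [-46.99, 117.5], [13.45, 153.17], [-89.5, 269.5], [5.16, 153.95], [-167.48, 167.48]. Speed limits (degrees/s): [108.29, 108.29, 136.94, 172.46, 172.46, 172.46].

### API

Orientations are given as [roll, pitch, yaw] about the fixed x, y, z axes, in that order (R = Rz(yaw) Ry(pitch) Rx(roll)).
In Python, from station import observe, snapshot, sign_off gives the robot as it stands. The module is installed in compiled form; this text tells all that it offers.
- The arm moves only by the tool arm_command, never from a script. Its argument "series" is a list of rows, each a list of 5 numbers: the gripper's target within -1 to 1 (shut at 1, half-way at 0, fully open at -1), then the shift along the tool's x, y, z in m, then the turn about the tool's z in rad. A call has 1 to 20 rows; each row shifts and turns the commanded pose from where the row before left it, along the tool's axes as they then stand; what a row does not reach is not made up. A row lasts 1/10 s, in which the tool goes at most 50 mm and 8.59 degrees, less where a joint would pass 70% of its speed; a pose out of reach is approached as far as the arm can. A call is refused whole if a number of a shift passes 0.05 or a number of a turn 0.15, either way. A call with a gripper value outside its range is refused whole. The fingers move at their own pace and stop on an object; "newtons" is the grip in N (left out, the last holds). Time passes only in rows, so rows that do not move let the fingers close. It gives the time, the measured TCP pose, the force and the opening at its end, in the units of the state.
- observe(): the state, without advancing time (a new reading comes with each control period).
- snapshot(name): name is "scene" or "side" or "wrist"; returns a dict with "frame" (400x640x3 uint8, red, green, blue), "fx", "fy", "cx", "cy" (pixels), "position" and "rotation" of the camera in the world. Camera axes: x right, y up, looking along -z (the intrinsics and any distortion apply to the point x, -y, -z); pixel columns grow to the right and rows downward; lengths in m; the calibration is good to about 2 mm. The wrist camera is an equidistant fisheye: a pixel r from the principal point sees the ray r / f radians off the axis. A picture is of the moment at which its call begins. There is no depth.
- sign_off(): hands the job in, once; it reports no verdict.
The state is a dict: "time": time; "joint_positions": joint angles; "qd": joint speeds; "effort": joint torques, N m; "eef_pos": TCP position; "orientation": TCP orientation; "wrist_force": force on the tool from outside, world axes, zero at the start; "moment": the same for the moment, N m; "opening": opening from 0.0 (shut) to 1.0 (fully open).
Only numpy, scipy, OpenCV 4.12 (cv2) and the standard library are available. Lean on these libraries where they do the work, as an engineer would, in place of code of your own. Each camera call takes 0.05 s, during which the arm holds its last target.

## Working session

There is one attempt and no reset: what is moved stays moved. The work goes in short steps, Python scripts to look and compute and a tool call to move; the robot and the scene stay as the last step left them, time stands still between calls to the robot, and variables do not carry over. Pictures are saved under pics/ and viewed, and the job is handed in when it is done.

Besides the shell and the picture viewer there is one more tool, called after "Request:" as name(argument=value, ...) on one line, values as JSON. arm_command: Moves the arm, as the interface text tells. Its arguments: {"type":"object","properties":{"series":{"type":"array","items":{"type":"array","items":{"type":"number"}}},"newtons":{"type":"number"}},"required":["series"]}

```bash
mkdir -p pics
cat > h.py <<'E'
import numpy as np,cv2,pickle
from station import observe,snapshot
def snap(n,f):
    s=snapshot(n); cv2.imwrite(f'pics/{f}.png',s['frame'][:,:,::-1]); pickle.dump(s,open(f'pics/{f}.pkl','wb')); return s
def load(f): return pickle.load(open(f'pics/{f}.pkl','rb'))
def ray(s,u,v,fish=False):
    x=(u-s['cx'])/s['fx'];y=(v-s['cy'])/s['fy']
    if fish:
        r=np.hypot(x,y); k=np.sin(r)/max(r,1e-9); d=np.array([x*k,-y*k,-np.cos(r)])
    else: d=np.array([x,-y,-1.])
    d=np.array(s['rotation'])@d
    return np.array(s['position']),d/np.linalg.norm(d)
def onz(s,u,v,z,fish=False):
    p,d=ray(s,u,v,fish); return p+d*(z-p[2])/d[2]
E
python3 - <<'E'
from h import *
for n in ['scene','side','wrist']:
    s=snap(n,n+'0'); print(n,{k:np.round(v,3).tolist() for k,v in s.items() if k!='frame'})
print(observe())
E
```

```text
scene {'fx': 494.224, 'fy': 494.224, 'cx': 319.106, 'cy': 193.451, 'position': [1.25, -0.012, 1.122], 'rotation': [30.493, 0.694, 91.003]}
side {'fx': 371.165, 'fy': 371.165, 'cx': 322.879, 'cy': 199.15, 'position': [0.405, 0.475, 0.762], 'rotation': [38.622, -0.414, -154.418]}
wrist {'fx': 309.707, 'fy': 309.707, 'cx': 317.718, 'cy': 199.867, 'position': [0.246, -0.607, 0.373], 'rotation': [-17.728, 0.053, -74.747]}
{'time': 0.15, 'joint_positions': array([-7.74431986e+01,  2.75412930e+01,  9.14866488e+01, -1.11237279e-03,
        6.10253084e+01, -2.67123384e+00]), 'qd': array([ 0.07593825, -0.12372476, -0.15037702,  0.18098174, -0.01796069,
        0.05492145]), 'effort': array([ 7.89797705e-04, -9.51146722e+01, -4.30456960e+01, -1.66317382e-04,
        8.15629901e-03, -5.02877083e-05]), 'eef_pos': array([ 0.17065538, -0.62684267,  0.20491557]), 'orientation': array([-1.79946762e+02, -1.51013747e-03,  1.52285739e+01]), 'wrist_force': array([-0.25558894,  1.21847432, -1.23929454]), 'moment': array([0.04047537, 0.02196497, 0.01390918]), 'opening': 0.996715028881095}
```

Rotation is given as roll/pitch/yaw; add the conversion.

```bash
sed -i "s/d=np.array(s\['rotation'\])@d/d=Rot.from_euler('xyz',s['rotation'],degrees=True).apply(d)/; 1a from scipy.spatial.transform import Rotation as Rot" h.py; cat h.py | head -5
```

```text
import numpy as np,cv2,pickle
from scipy.spatial.transform import Rotation as Rot
from station import observe,snapshot
def snap(n,f):
    s=snapshot(n); cv2.imwrite(f'pics/{f}.png',s['frame'][:,:,::-1]); pickle.dump(s,open(f'pics/{f}.pkl','wb')); return s
```

View pics/scene0.png

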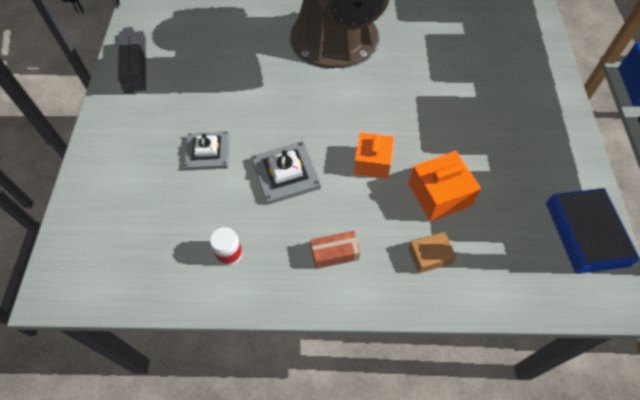

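View pics/side0.png

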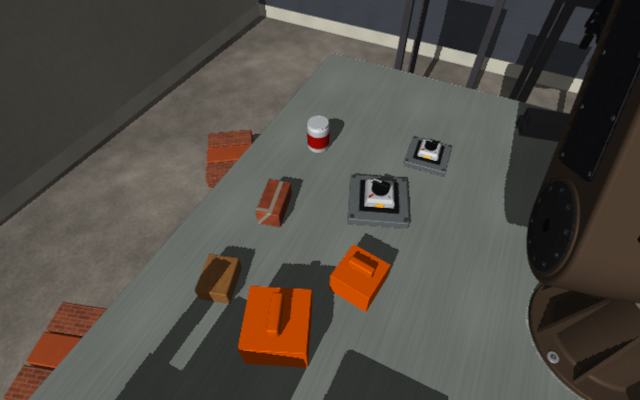

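View pics/wrist0.png

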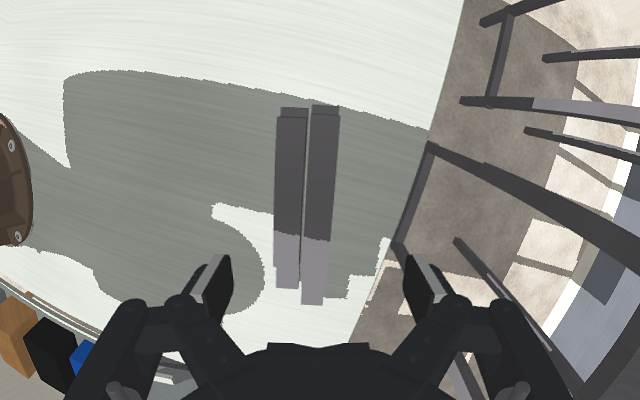

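The scene picture shows the large control near pixel (286,172) and the small cover near (374,155). The can is at (227,245), the brick at (335,248) and the box at (432,252). I'll take rough positions from contours.

Run:
```python
from h import *
for n in ['scene0','side0']:
    s=load(n); im=s['frame']; hsv=cv2.cvtColor(im,cv2.COLOR_RGB2HSV)
    m=cv2.inRange(hsv,(5,200,90),(20,255,255))
    cs,_=cv2.findContours(m,cv2.RETR_EXTERNAL,cv2.CHAIN_APPROX_NONE)
    for c in cs:
        if cv2.contourArea(c)<300: continue
        a=cv2.approxPolyDP(c,3,True)[:,0]
        print(n,'orange',cv2.contourArea(c),a.tolist()); 
        print(' z=.068',[onz(s,*p,.068)[:2].round(3).tolist() for p in a])
    for (u,v) in ([(250,158),(304,142),(321,185),(268,203),(286,160)] if n=='scene0' else [(349,176),(408,174),(411,219),(348,219),(380,188)]):
        print(u,v,onz(s,u,v,.024).round(3))
    r=dict(scene0=(230,120,410,215),side0=(320,160,420,310))[n]
    x0,y0,x1,y1=r
    k=4
    cv2.imwrite(f'pics/c_{n}.png',cv2.resize(im[y0:y1,x0:x1,::-1],None,fx=k,fy=k,interpolation=cv2.INTER_CUBIC))
```

```text
scene0 orange 2922.0 [[456, 152], [414, 168], [410, 184], [430, 219], [469, 205], [479, 189]]
 z=.068 [[0.502, 0.317], [0.552, 0.204], [0.6, 0.19], [0.698, 0.231], [0.659, 0.329], [0.613, 0.36]]
scene0 orange 1103.0 [[361, 134], [356, 159], [360, 162], [357, 164], [364, 164], [361, 168], [359, 165], [362, 173], [362, 167], [370, 169], [366, 173], [386, 175], [391, 137]]
 z=.068 [[0.446, 0.072], [0.526, 0.057], [0.535, 0.067], [0.542, 0.06], [0.541, 0.077], [0.554, 0.069], [0.545, 0.065], [0.569, 0.072], [0.551, 0.072], [0.557, 0.092], [0.569, 0.082], [0.574, 0.132], [0.455, 0.151]]
250 158 [ 0.495 -0.225  0.024]
304 142 [ 0.441 -0.081  0.024]
321 185 [ 0.579 -0.033  0.024]
268 203 [ 0.634 -0.167  0.024]
286 160 [ 0.501 -0.128  0.024]
side0 orange 4304.0 [[250, 286], [238, 348], [302, 358], [307, 366], [311, 290], [293, 288], [287, 295], [283, 288]]
 z=.068 [[0.675, 0.239], [0.629, 0.351], [0.517, 0.316], [0.503, 0.324], [0.561, 0.193], [0.595, 0.205], [0.599, 0.223], [0.613, 0.214]]
side0 orange 2331.5 [[353, 245], [330, 275], [330, 286], [365, 311], [385, 279], [389, 264]]
 z=.068 [[0.526, 0.059], [0.54, 0.146], [0.53, 0.169], [0.447, 0.186], [0.435, 0.106], [0.439, 0.069]]
349 176 [ 0.626 -0.162  0.024]
408 174 [ 0.486 -0.238  0.024]
411 219 [ 0.434 -0.098  0.024]
348 219 [ 0.573 -0.03   0.024]
380 188 [ 0.537 -0.158  0.024]
```

View pics/c_scene0.png

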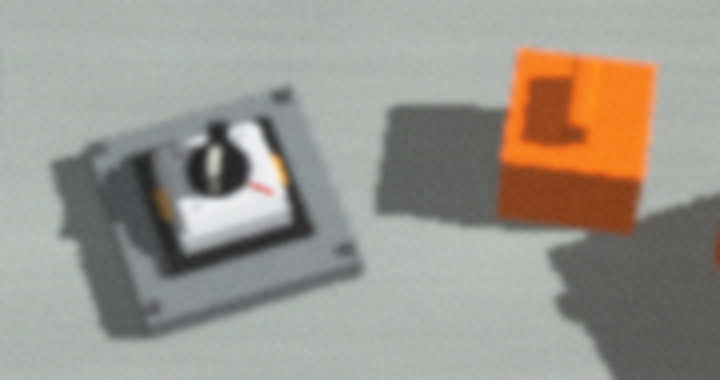

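View pics/c_side0.png

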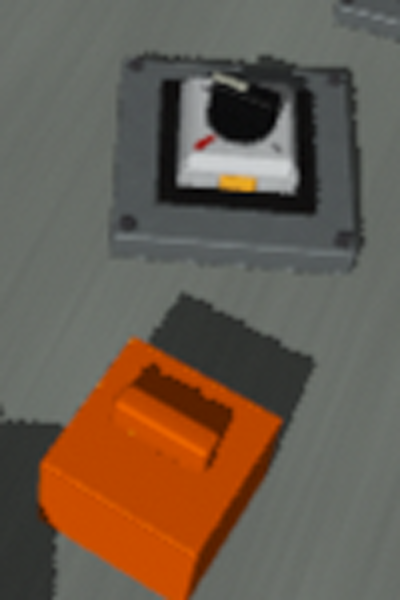

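The two views agree on the control: centre about (0.535, -0.128), yaw about 20°, red mark direction about 65°. The small cover is near (0.505, 0.10). Next I move the wrist camera above the control.

Request:
arm_command(series=[[-1, 0.037, -0.03, 0, 0], [-1, 0.037, -0.03, 0, 0], [-1, 0.037, -0.03, 0, 0], [-1, 0.037, -0.03, 0, 0], [-1, 0.037, -0.03, 0, 0], [-1, 0.037, -0.03, 0, 0], [-1, 0.037, -0.03, 0, 0], [-1, 0.037, -0.03, 0, 0], [-1, 0.037, -0.03, 0, 0], [-1, 0.037, -0.03, 0, 0], [-1, 0.037, -0.03, 0, 0], [-1, 0.037, -0.03, 0, 0], [-1, 0.037, -0.03, 0, 0], [-1, 0, 0, 0, 0], [-1, 0, 0, 0, 0]])

```text
time: 1.65
eef_pos: [0.5326, -0.1235, 0.2051]
orientation: [-180.0, 0.0, 15.4]
wrist_force: [-1.0, -0.9, 0.5]
opening: 1.001
```

Run:
```python
from h import *
s=snap('wrist','w1'); print({k:np.round(v,4).tolist() for k,v in s.items() if k!='frame'})
o=observe(); print(o['time'],o['eef_pos'],o['orientation'],o['wrist_force'])
```

```text
{'fx': 309.7069, 'fy': 309.7069, 'cx': 317.7183, 'cy': 199.8674, 'position': [0.6083, -0.1029, 0.3733], 'rotation': [-17.7674, 0.0038, -74.5979]}
1.7 [ 0.53204653 -0.12437272  0.20511346] [-1.79989057e+02  4.54292844e-02  1.52950947e+01] [-0.83914766 -0.55924256  0.10493349]
```

View pics/w1.png

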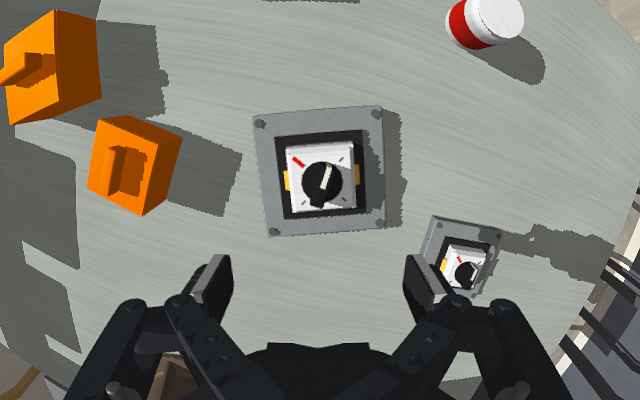

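The wrist view shows the control centred at about (320,172), with its pointer running up from the hub near (322,185) and the red mark at (298,162). The small cover is at (135,165). Now to enlarge and measure.

Run:
```python
from h import *
im=load('w1')['frame']
cv2.imwrite('pics/w1a.png',cv2.resize(im[95:245,245:405,::-1],None,fx=4.5,fy=4,interpolation=cv2.INTER_CUBIC)[:,:])
cv2.imwrite('pics/w1b.png',cv2.resize(im[105:225,75:195,::-1],None,fx=5,fy=5,interpolation=cv2.INTER_CUBIC))
```

```text
(no output)
```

View pics/w1a.png

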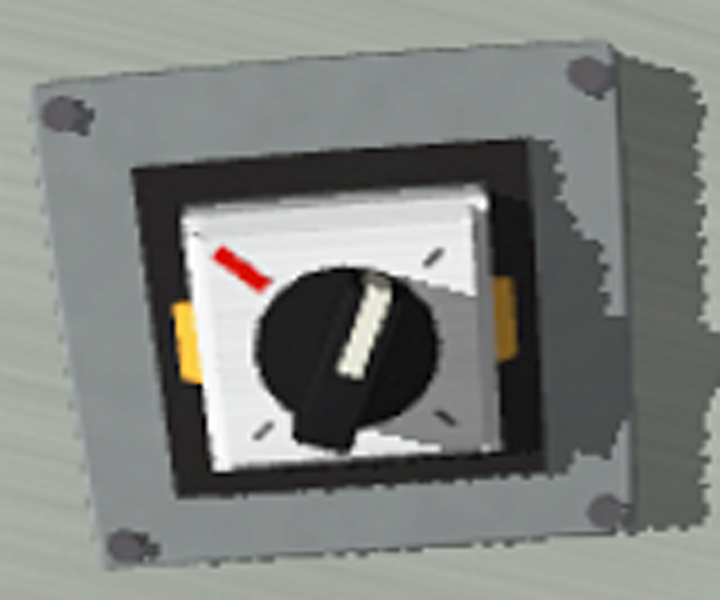

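View pics/w1b.png

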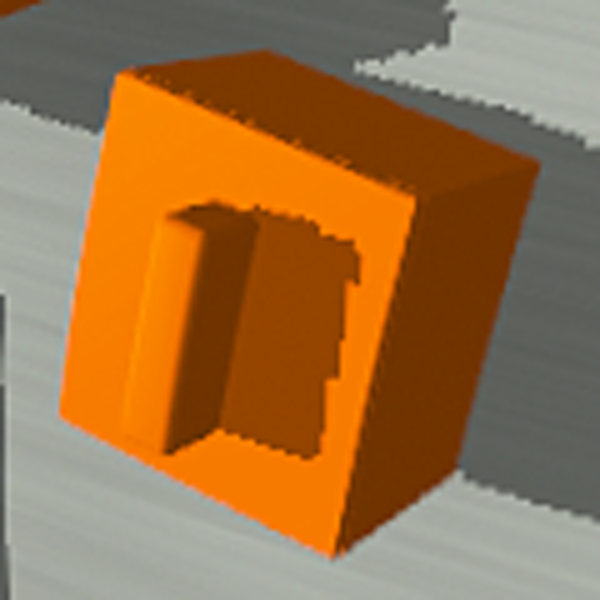

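```bash
cat >> h.py <<'E'
def sq(s,pts,z,fish=True):
    P=np.array([onz(s,*p,z,fish)[:2] for p in pts]); n=len(P)
    e=np.roll(P,-1,0)-P
    return P.round(4).tolist(),'c',P.mean(0).round(4),'len',np.linalg.norm(e,axis=1).round(4),'ang',np.degrees(np.arctan2(e[:,1],e[:,0])).round(1)
E
python3 - <<'E'
from h import *
s=load('w1')
A=lambda L:[(245+(x)/4.5,95+(y)/4) for x,y in L]
B=lambda L:[(75+x/5,105+y/5) for x,y in L]
print('casing',*sq(s,A([(35,87),(608,42),(632,530),(107,570)]),.024))
print('seal',*sq(s,A([(135,170),(528,140),(547,468),(178,497)]),.032))
print('pointer',*sq(s,A([(352,378),(378,285)]),.084))
print('redmark',*sq(s,A([(267,287),(218,252)]),.056))
print('roof',*sq(s,B([(118,72),(415,198),(335,555),(62,415)]),.068))
print('ridge',*sq(s,B([(165,214),(203,228),(163,452),(125,430)]),.092))
m=s['frame'][95:245,245:405]
E
```

```text
casing [[0.576, -0.0355], [0.6265, -0.1707], [0.4879, -0.2234], [0.4365, -0.0868]] c [ 0.5317 -0.1291] len [0.1442 0.1482 0.146  0.1486] ang [ -69.5 -159.2  110.6   20.2]
seal [[0.5602, -0.067], [0.594, -0.1579], [0.5036, -0.1916], [0.469, -0.1004]] c [ 0.5317 -0.1292] len [0.097  0.0964 0.0976 0.0971] ang [ -69.6 -159.5  110.8   20.1]
pointer [[0.5305, -0.1298], [0.5541, -0.1289]] c [ 0.5423 -0.1294] len [0.0237 0.0237] ang [   2.2 -177.8]
redmark [[0.5415, -0.1067], [0.5476, -0.0934]] c [ 0.5446 -0.1001] len [0.0146 0.0146] ang [  65.6 -114.4]
roof [[0.5411, 0.1441], [0.5286, 0.0546], [0.4392, 0.0668], [0.4519, 0.1556]] c [0.4902 0.1053] len [0.0904 0.0902 0.0897 0.09  ] ang [-98.  172.2  81.9  -7.3]
ridge [[0.5181, 0.1065], [0.5173, 0.0953], [0.4635, 0.103], [0.4658, 0.1148]] c [0.4912 0.1049] len [0.0112 0.0543 0.0121 0.053 ] ang [-94.3 171.9  79.3  -9. ]
```

The control comes out at (0.532,-0.129), yaw 20.4°. The seal measures 97 mm against 98, and the casing 147 against 150. The pointer is at world 2° and must go to about 65°. The cover is at (0.490,0.105) with its ridge at -8°, and its sides measure 90 against 92. I line up and go down to the knob.

Request:
arm_command(newtons=25, series=[[-1, -0.0016, 0.0044, 0, 0], [-1, 0, 0, 0, 0.114], [-1, 0, 0, 0, 0.114], [-1, 0, 0, 0.04, 0], [-1, 0, 0, 0.04, 0], [-1, 0, 0, 0.035, 0], [-1, 0, 0, 0.023, 0], [-1, 0, 0, 0, 0], [-1, 0, 0, 0, 0]])

```text
time: 2.6
eef_pos: [0.5317, -0.1303, 0.0678]
orientation: [-180.0, 0.0, 2.1]
wrist_force: [-0.4, 0.0, 1.2]
opening: 1.001
```

Run:
```python
from h import *
s=snap('wrist','w2')
o=observe(); print(o['time'],o['eef_pos'],o['orientation'],o['wrist_force'])
```

```text
2.65 [ 0.5324405  -0.13023199  0.06855998] [ 1.79975527e+02 -6.29598756e-02  2.09408573e+00] [-0.50710825 -1.17503671  0.13660555]
```

View pics/w2.png

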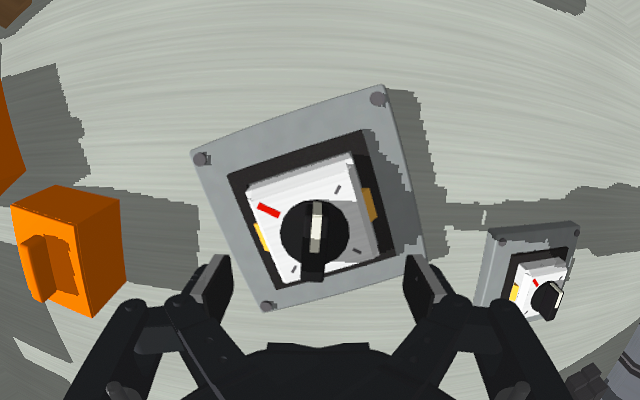

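The bar stands upright in the picture at (316,240), centred between the fingers, so I close and turn it.

Request:
arm_command(series=[[1, 0, 0, 0, 0], [1, 0, 0, 0, 0], [1, 0, 0, 0, 0], [1, 0, 0, 0, 0], [1, 0, 0, 0, 0], [1, 0, 0, 0, 0], [1, 0, 0, 0, 0], [1, 0, 0, 0, 0], [1, 0, 0, 0, 0], [1, 0, 0, 0, 0]])

```text
time: 3.65
eef_pos: [0.532, -0.1292, 0.0674]
orientation: [-180.0, 0.0, 2.2]
wrist_force: [-0.6, 0.3, 0.5]
opening: 0.002
```

The opening reads 0.002, which means the fingers are shut with nothing between them. I need a look.

Run:
```python
from h import *
s=snap('wrist','w3');t=snap('side','s3');u=snap('scene','c3')
cv2.imwrite('pics/s3a.png',cv2.resize(t['frame'][140:240,320:440,::-1],None,fx=5,fy=5,interpolation=cv2.INTER_CUBIC))
cv2.imwrite('pics/c3a.png',cv2.resize(u['frame'][110:220,230:350,::-1],None,fx=5,fy=5,interpolation=cv2.INTER_CUBIC))
o=observe(); print(o['time'],o['eef_pos'],o['wrist_force'],o['opening'])
```

```text
3.8 [ 0.53201605 -0.12917012  0.0673885 ] [ 0.24230084 -0.87224712  0.38851661] -0.0007509737536258031
```

View pics/w3.png

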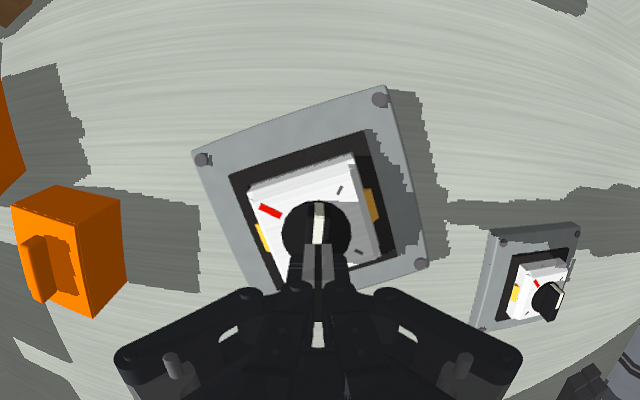

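View pics/s3a.png

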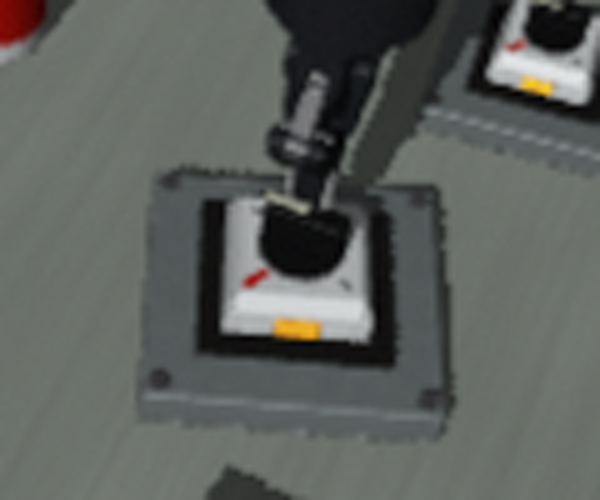

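View pics/c3a.png

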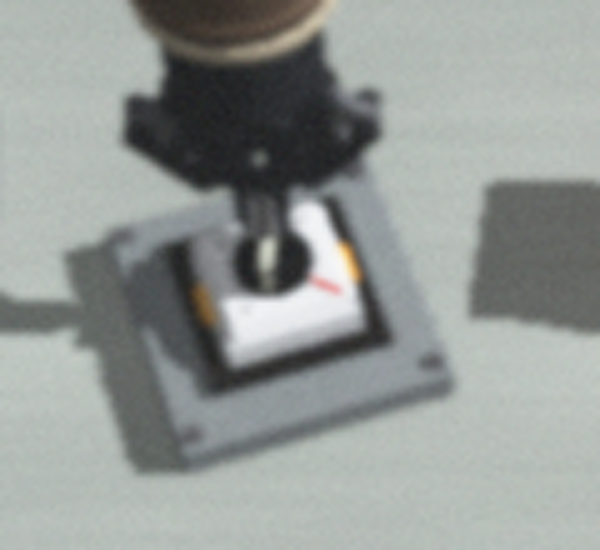

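```bash
cat >> h.py <<'E'
def proj(s,P,fish=False):
    c=Rot.from_euler('xyz',s['rotation'],degrees=True).inv().apply(np.array(P)-s['position'])
    x,y,z=c[0],-c[1],-c[2]
    if fish:
        r=np.hypot(x,y); t=np.arctan2(r,z); k=t/r; return np.array([s['cx']+s['fx']*x*k,s['cy']+s['fy']*y*k])
    return np.array([s['cx']+s['fx']*x/z,s['cy']+s['fy']*y/z])
E
python3 - <<'E'
from h import *
for n,f in [('w3',1),('s3',0),('c3',0)]:
    s=load(n)
    for P in [(.532,-.1292,.0674),(.532,-.1292,.0864),(.5317,-.1291,.084),(.5527,-.1284,.084),(.5107,-.1299,.084)]: print(n,P,proj(s,P,f).round(1))
w=load('w3')['frame']
cv2.imwrite('pics/w3a.png',cv2.resize(w[180:380,240:400,::-1],None,fx=3,fy=3,interpolation=cv2.INTER_CUBIC))
E
```

```text
w3 (0.532, -0.1292, 0.0674) [317.5 239. ]
w3 (0.532, -0.1292, 0.0864) [317.4 253.8]
w3 (0.5317, -0.1291, 0.084) [317.2 252.2]
w3 (0.5527, -0.1284, 0.084) [317.4 216.5]
w3 (0.5107, -0.1299, 0.084) [317.3 284.1]
s3 (0.532, -0.1292, 0.0674) [380.  185.3]
s3 (0.532, -0.1292, 0.0864) [381.  180.2]
s3 (0.5317, -0.1291, 0.084) [380.9 180.9]
s3 (0.5527, -0.1284, 0.084) [372.8 178.3]
s3 (0.5107, -0.1299, 0.084) [389.2 183.6]
c3 (0.532, -0.1292, 0.0674) [283.7 160.5]
c3 (0.532, -0.1292, 0.0864) [283.1 156.3]
c3 (0.5317, -0.1291, 0.084) [283.2 156.7]
c3 (0.5527, -0.1284, 0.084) [283.1 163.5]
c3 (0.5107, -0.1299, 0.084) [283.4 150. ]
```

View pics/w3a.png

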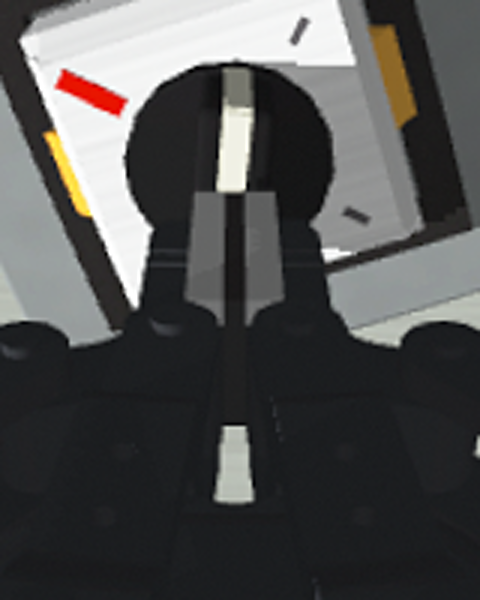

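Projecting the reported TCP into all three views puts the visible fingertips about 18 mm above it, near z = 0.086. They closed just above the bar, whose top is at 0.084, and wrist force is near zero, so nothing was disturbed. I open, go down so the grasp point meets knob_grip (TCP about 0.057), and close again.

Request:
arm_command(newtons=25, series=[[-0.2, 0, 0, 0, 0], [-0.2, 0, 0, 0, 0], [-0.2, 0, 0, 0, 0], [-0.2, 0, 0, 0, 0], [-0.2, 0, 0, 0.005, 0], [-0.2, 0, 0, 0.005, 0], [-0.2, 0, 0, 0, 0], [0.5, 0, 0, 0, 0], [1, 0, 0, 0, 0], [1, 0, 0, 0, 0], [1, 0, 0, 0, 0], [1, 0, 0, 0, 0], [1, 0, 0, 0, 0], [1, 0, 0, 0, 0]])

```text
time: 5.2
eef_pos: [0.532, -0.1284, 0.0576]
orientation: [-180.0, 0.0, 2.1]
wrist_force: [0.2, 7.2, 1.8]
opening: 0.137
```

Run:
```python
from h import *
s=snap('wrist','w4')
cv2.imwrite('pics/w4a.png',cv2.resize(s['frame'][180:380,240:400,::-1],None,fx=3,fy=3,interpolation=cv2.INTER_CUBIC))
o=observe(); print(o['time'],o['eef_pos'],o['wrist_force'],o['moment'],o['opening'])
```

```text
5.25 [ 0.53196717 -0.12845301  0.05755924] [0.24160573 7.98199946 2.45849445] [ 1.50875215 -0.10817656 -0.00802632] 0.13441648411767576
```

View pics/w4a.png

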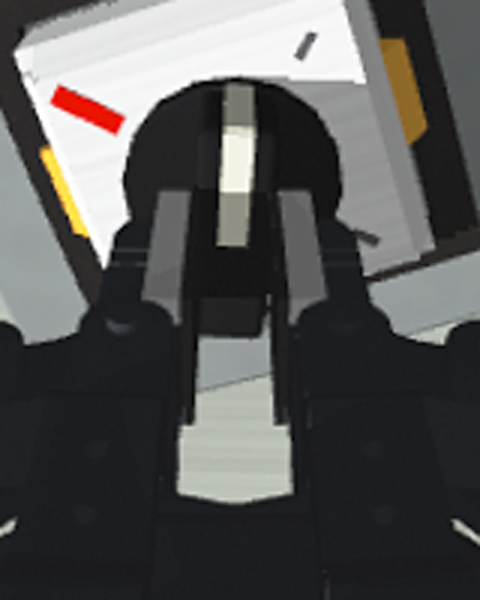

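The bar is now held, with the opening at 0.135, about 12 mm. An 8 N side force in +y says the knob axis lies about 1 mm more to +y, so I shift 1 mm and turn 63° anticlockwise.

Request:
arm_command(series=[[1, 0, -0.001, 0, 0], [1, 0, 0, 0, 0], [1, 0, 0, 0, -0.1], [1, 0, 0, 0, -0.1], [1, 0, 0, 0, -0.1], [1, 0, 0, 0, -0.1], [1, 0, 0, 0, -0.1], [1, 0, 0, 0, -0.1], [1, 0, 0, 0, -0.1], [1, 0, 0, 0, -0.1], [1, 0, 0, 0, -0.1], [1, 0, 0, 0, -0.1], [1, 0, 0, 0, -0.1], [1, 0, 0, 0, 0], [1, 0, 0, 0, 0], [1, 0, 0, 0, 0]])

```text
time: 6.85
eef_pos: [0.5316, -0.1276, 0.0575]
orientation: [-180.0, -0.0, 65.2]
wrist_force: [-1.4, 7.0, 5.5]
opening: 0.136
```

Run:
```python
from h import *
s=snap('wrist','w5')
cv2.imwrite('pics/w5a.png',cv2.resize(s['frame'][150:350,220:420,::-1],None,fx=3,fy=3,interpolation=cv2.INTER_CUBIC))
o=observe(); print(o['time'],o['eef_pos'],o['orientation'],o['wrist_force'],o['moment'],o['opening'])
```

```text
6.9 [ 0.53160669 -0.12764615  0.05750115] [-1.79949585e+02 -1.92870346e-02  6.51822018e+01] [-2.28825105  6.43636784  5.22340083] [ 1.21874474  0.27192961 -0.03152394] 0.13548060842293352
```

View pics/w5a.png

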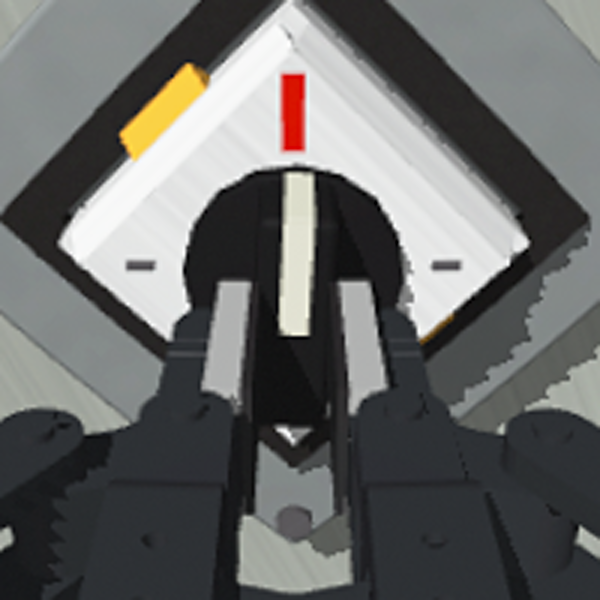

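The pointer lies in line with the red mark: the mark is at (293,115) and the pointer runs from (300,170) to (293,335) in the crop. I release and rise to check.

Request:
arm_command(series=[[0, 0, 0, 0, 0], [-1, 0, 0, 0, 0], [-1, 0, 0, 0, 0], [-1, 0, 0, 0, 0], [-1, 0, 0, 0, 0], [-1, 0, 0, -0.02, 0], [-1, 0, 0, -0.05, 0], [-1, 0, 0, -0.05, 0], [-1, 0, 0, -0.03, 0], [-1, 0, 0, 0, 0], [-1, 0, 0, 0, 0]])

```text
time: 8.0
eef_pos: [0.5323, -0.1283, 0.208]
orientation: [179.9, -0.0, 65.2]
wrist_force: [0.2, -0.1, 0.3]
opening: 1.001
```

Run:
```python
from h import *
s=snap('wrist','w6')
print(s['position'],s['rotation'])
cv2.imwrite('pics/w6a.png',cv2.resize(s['frame'][70:260,220:420,::-1],None,fx=4,fy=3,interpolation=cv2.INTER_CUBIC))
o=observe(); print(o['time'],o['eef_pos'],o['orientation'],o['wrist_force'],o['moment'],o['opening'])
```

```text
[ 0.56506181 -0.05748169  0.37632248] [-17.73096351  -0.10016085 -24.78590009]
8.05 [ 0.53161311 -0.12811088  0.20698096] [-1.79975517e+02  5.87529168e-03  6.51884234e+01] [-0.34981725 -0.21695012 -0.02834948] [-0.02074894 -0.00516681 -0.01418777] 0.9974891031630693
```

View pics/w6a.png

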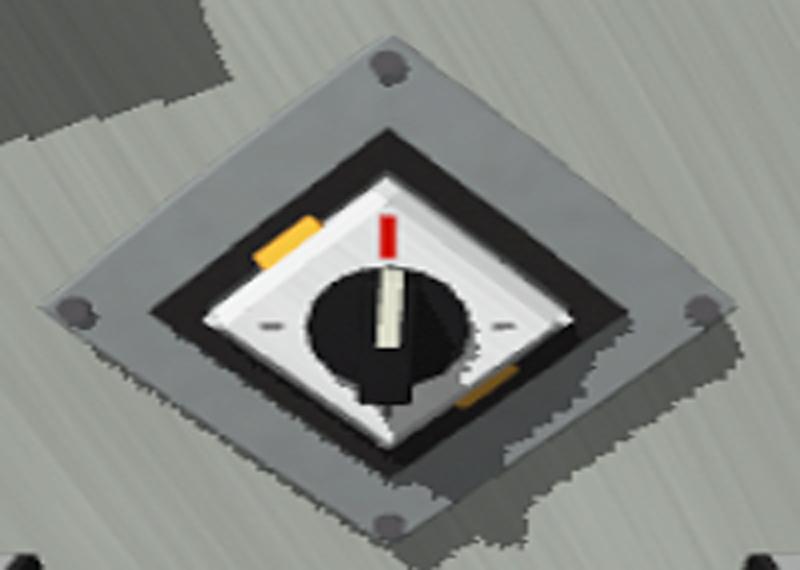

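Run:
```python
from h import *
s=load('w6')
A=lambda L:[(220+x/4,70+y/3) for x,y in L]
print('casing',*sq(s,A([(392,37),(738,307),(392,548),(38,307)]),.024))
print('seal',*sq(s,A([(388,128),(630,312),(394,478),(150,312)]),.032))
print('pointer',*sq(s,A([(388,348),(394,268)]),.084))
print('red',*sq(s,A([(388,258),(388,215)]),.056))
print('top',*sq(s,A([(388,190),(562,318),(390,440),(212,318)]),.056))
o=observe();print(o['eef_pos'],o['orientation'],o['joint_positions'])
```

```text
casing [[0.5763, -0.0354], [0.6271, -0.1722], [0.4891, -0.2244], [0.4372, -0.0844]] c [ 0.5324 -0.1291] len [0.1459 0.1475 0.1493 0.1475] ang [ -69.6 -159.3  110.3   19.4]
seal [[0.5609, -0.0661], [0.5952, -0.1582], [0.5046, -0.192], [0.4696, -0.1001]] c [ 0.5326 -0.1291] len [0.0983 0.0967 0.0984 0.0974] ang [ -69.5 -159.5  110.9   20.4]
pointer [[0.5317, -0.1293], [0.5441, -0.1059]] c [ 0.5379 -0.1176] len [0.0265 0.0265] ang [  62.1 -117.9]
red [[0.5421, -0.1067], [0.5485, -0.0929]] c [ 0.5453 -0.0998] len [0.0151 0.0151] ang [  65.2 -114.8]
top [[0.5522, -0.085], [0.5754, -0.1456], [0.5142, -0.1683], [0.4905, -0.1063]] c [ 0.5331 -0.1263] len [0.0649 0.0652 0.0664 0.0653] ang [ -69.  -159.6  111.    19.1]
[ 0.53161311 -0.12811088  0.20698096] [-1.79975517e+02  5.87529168e-03  6.51884234e+01] [-1.67237577e+01  1.91986818e+01  1.04962244e+02 -2.86608906e-03
  5.58641405e+01  8.08942903e+00]
```

The pointer reads 62° to 65° in the world against the mark at 65°, inside the 7° tolerance. The control centre is confirmed at about (0.532,-0.128), yaw 20.4°. On to a view above the cover.

Request:
arm_command(series=[[-1, 0, 0, 0, 0.142], [-1, 0, 0, 0, 0.142], [-1, 0, 0, 0, 0.142], [-1, 0, 0, 0, 0.142], [-1, 0, 0, 0, 0.142], [-1, 0, 0, 0, 0.142], [-1, 0, 0, 0, 0.142], [-1, 0, 0, 0, 0.142], [-1, 0, 0, 0, 0.142], [-1, -0.0146, -0.045, 0, 0], [-1, -0.0146, -0.045, 0, 0], [-1, -0.0146, -0.045, 0, 0], [-1, -0.0146, -0.045, 0, 0], [-1, -0.0146, -0.045, 0, 0], [-1, 0, 0, 0, 0], [-1, 0, 0, 0, 0]])

```text
time: 9.65
eef_pos: [0.4901, 0.1057, 0.2061]
orientation: [180.0, 0.1, -7.9]
wrist_force: [0.5, 0.4, -0.4]
opening: 1.007
```

Run:
```python
from h import *
s=snap('wrist','w7')
cv2.imwrite('pics/w7a.png',cv2.resize(s['frame'][70:270,220:420,::-1],None,fx=3,fy=3,interpolation=cv2.INTER_CUBIC))
o=observe(); print(o['time'],o['eef_pos'],o['orientation'],o['wrist_force'],o['moment'],o['opening'])
```

```text
9.7 [0.49051647 0.10474971 0.20633005] [ 1.79953808e+02  1.04342421e-01 -7.96190458e+00] [0.0217142  0.31589074 0.51542059] [-0.04377098 -0.03876214  0.04796329] 0.9988236829644529
```

View pics/w7a.png

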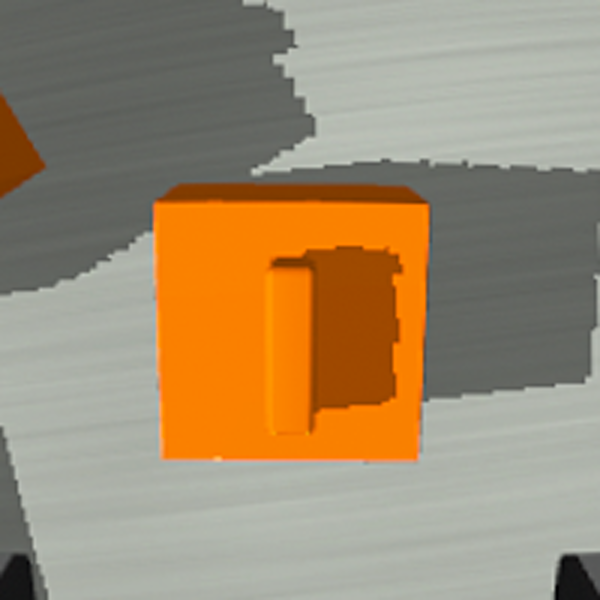

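View pics/w7.png

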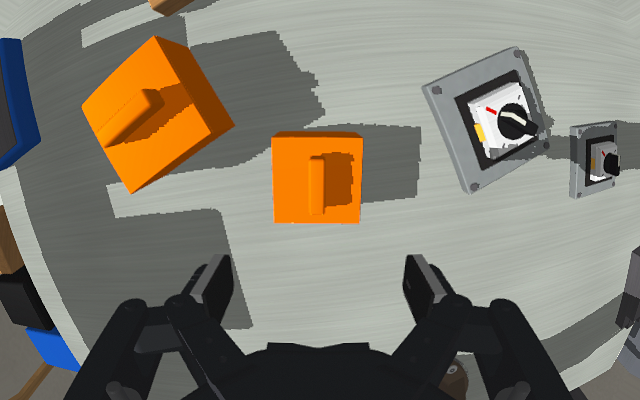

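Run:
```python
from h import *
s=load('w7')
cv2.imwrite('pics/w7b.png',cv2.resize(s['frame'][60:180,440:570,::-1],None,fx=4.5,fy=4.5,interpolation=cv2.INTER_CUBIC))
A=lambda L:[(220+x/3,70+y/3) for x,y in L]
print('roof',*sq(s,A([(155,202),(429,204),(419,461),(162,459)]),.068))
print('ridge',*sq(s,A([(267,267),(312,267),(312,433),(270,433)]),.092))
```

```text
roof [[0.5414, 0.1447], [0.5283, 0.0547], [0.4376, 0.0672], [0.4509, 0.1583]] c [0.4896 0.1062] len [0.0909 0.0916 0.092  0.0915] ang [-98.3 172.1  81.7  -8.6]
ridge [[0.5184, 0.1097], [0.5165, 0.096], [0.4625, 0.1031], [0.4644, 0.1166]] c [0.4905 0.1064] len [0.0139 0.0545 0.0136 0.0545] ang [-97.9 172.5  82.1  -7.3]
```

View pics/w7b.png

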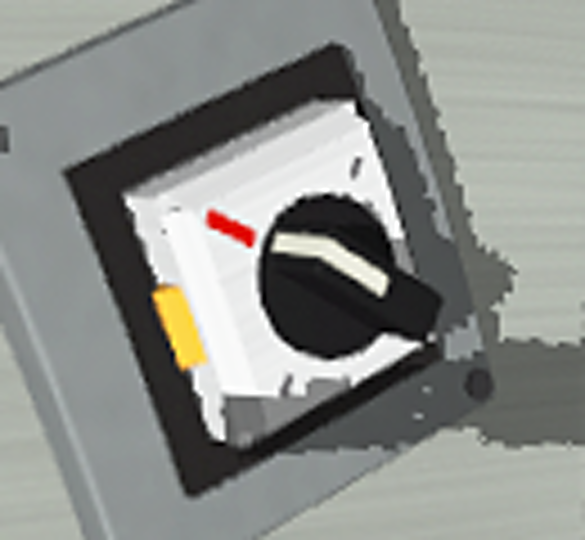

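The roof and ridge agree on the cover at (0.490,0.106), with sides of 91-92 mm and the ridge at -8°. The crop also confirms the pointer is in line with the red mark. I go down and grip.

Request:
arm_command(newtons=80, series=[[-1, 0, -0.001, 0.045, 0], [-1, 0, 0, 0.045, 0], [-1, 0, 0, 0.035, 0], [-1, 0, 0, 0.02, 0], [-1, 0, 0, 0, 0], [0, 0, 0, 0, 0], [1, 0, 0, 0, 0], [1, 0, 0, 0, 0], [1, 0, 0, 0, 0], [1, 0, 0, 0, 0], [1, 0, 0, 0, 0], [1, 0, 0, 0, 0], [1, 0, 0, 0, 0], [1, 0, 0, 0, 0], [1, 0, 0, 0, 0]])

```text
time: 11.2
eef_pos: [0.4918, 0.1063, 0.0631]
orientation: [-180.0, -0.1, -8.0]
wrist_force: [-1.3, 4.2, 8.2]
opening: 0.138
```

Run:
```python
from h import *
s=snap('wrist','w8')
cv2.imwrite('pics/w8a.png',cv2.resize(s['frame'][150:400,200:440,::-1],None,fx=2.4,fy=2.4,interpolation=cv2.INTER_CUBIC))
o=observe(); print(o['time'],o['eef_pos'],o['orientation'],o['wrist_force'],o['moment'],o['opening'])
```

```text
11.25 [0.49184302 0.10634386 0.06313589] [-1.79954747e+02 -7.45123449e-02 -8.02905585e+00] [-1.7452303   4.29315335  8.94754195] [0.76974326 0.21681578 0.02888934] 0.1443582238940519
```

View pics/w8a.png

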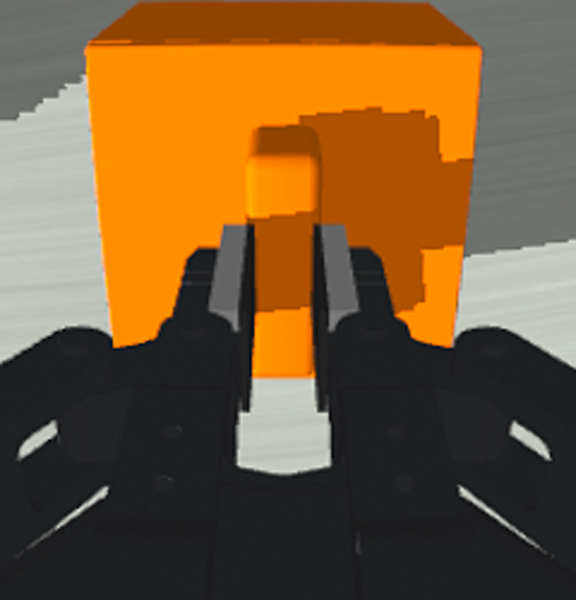

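The ridge is held between the pads (opening 0.14). I lift a little and check.

Request:
arm_command(series=[[1, 0, 0, -0.01, 0], [1, 0, 0, -0.03, 0], [1, 0, 0, -0.045, 0], [1, 0, 0, -0.035, 0], [1, 0, 0, 0, 0], [1, 0, 0, 0, 0]])

```text
time: 11.85
eef_pos: [0.4916, 0.1058, 0.1833]
orientation: [-180.0, -0.1, -8.0]
wrist_force: [-0.4, 0.1, -2.6]
opening: 0.14
```

Run:
```python
from h import *
for n in ['wrist','side','scene']: s=snap(n,n+'9')
a=load('wrist9')['frame'];b=load('side9')['frame'];
cv2.imwrite('pics/w9a.png',a[150:400,200:440,::-1].repeat(2,0).repeat(2,1))
cv2.imwrite('pics/s9a.png',cv2.resize(b[180:330,290:440,::-1],None,fx=4,fy=4,interpolation=cv2.INTER_CUBIC))
cv2.imwrite('pics/c9a.png',cv2.resize(load('scene9')['frame'][70:200,320:450,::-1],None,fx=4.5,fy=4.5,interpolation=cv2.INTER_CUBIC))
for i in range(1):
  o=observe(); print(o['time'],o['eef_pos'],o['orientation'],o['wrist_force'],o['moment'],o['opening'])
```

```text
12.0 [0.4903173  0.10563963 0.18129215] [ 1.79962000e+02  1.19788986e-01 -8.03014219e+00] [ 0.12374783 -0.06242379 -2.29570366] [0.0204615  0.00240626 0.05619707] 0.1442490593926808
```

View pics/w9a.png

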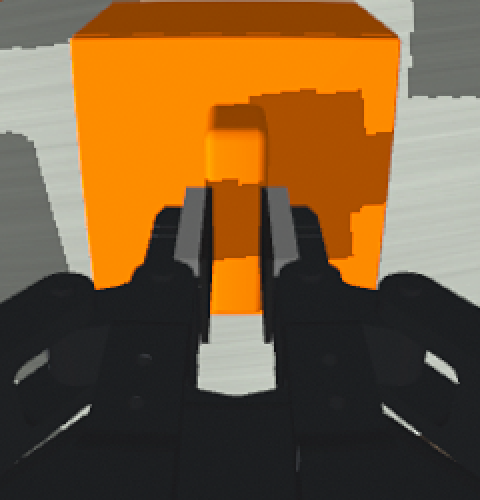

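View pics/s9a.png

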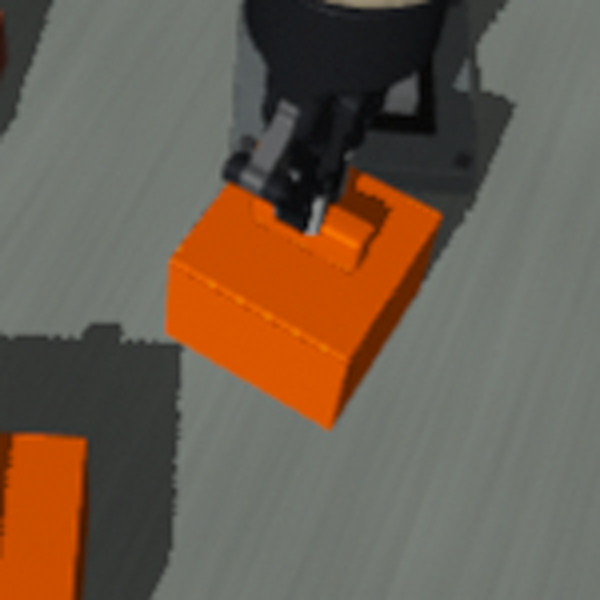

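View pics/c9a.png

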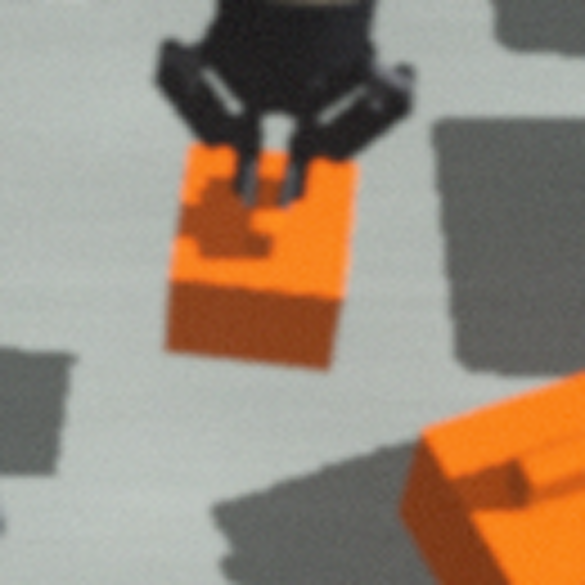

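The cover is lifted level with the ridge between the pads. I measure where it sits relative to the TCP.

Run:
```python
from h import *
o=observe(); print(o['eef_pos'])
zr=.1815-.063+.068
s=load('wrist9'); L=onz(s,236,169.5,zr,1);R=onz(s,400,169.5,zr,1); print(L,R,np.linalg.norm(L-R)); d=(R-L)[:2];d/=np.linalg.norm(d); n=np.array([-d[1],d[0]])
print('ctr wrist',((L+R)/2)[:2]-.046*n,'yaw',np.degrees(np.arctan2(n[1],n[0])))
s=load('scene9'); A=[(320+x/4.5,70+y/4.5) for x,y in [(192,145),(358,160),(343,299),(172,281)]]
print('scene',*sq(s,A,zr,False))
s=load('side9'); A=[(290+x/4,180+y/4) for x,y in [(172,258),(347,357),(442,213)]]
print('side',*sq(s,A,zr,False))
P=[onz(s,*p,zr)[:2] for p in A]; print((P[0]+P[2])/2)
```

```text
[0.4903173  0.10563963 0.18129215]
[0.54075864 0.14478951 0.1865    ] [0.52804714 0.05427518 0.1865    ] 0.09140254428620884
ctr wrist [0.4888499  0.10592964] yaw -7.994133130556752
scene [[0.4383, 0.0693], [0.4483, 0.1592], [0.5425, 0.1452], [0.5315, 0.0563]] c [0.4901 0.1075] len [0.0904 0.0953 0.0897 0.0941] ang [ 83.7  -8.4 -97.1 172. ]
side [[0.538, 0.145], [0.4492, 0.1574], [0.4355, 0.0684]] c [0.4742 0.1236] len [0.0897 0.0901 0.128 ] ang [172.1 -98.7  36.8]
[0.48672711 0.106694  ]
```

Request:
arm_command(series=[[1, 0, 0, 0, -0.124], [1, 0, 0, 0, -0.124], [1, 0, 0, 0, -0.124], [1, 0, 0, 0, -0.124], [1, -0.0069, 0.039, 0, 0], [1, -0.0069, 0.039, 0, 0], [1, -0.0069, 0.039, 0, 0], [1, -0.0069, 0.039, 0, 0], [1, -0.0069, 0.039, 0, 0], [1, -0.0069, 0.039, 0, 0], [1, 0, 0, 0, 0], [1, 0, 0, 0, 0], [1, 0, 0, 0, 0]])

```text
time: 13.3
eef_pos: [0.5332, -0.1272, 0.1815]
orientation: [-179.9, 0.1, 20.4]
wrist_force: [-0.6, 0.2, -1.6]
opening: 0.14
```

Run:
```python
from h import *
for n in ['wrist','side','scene']: s=snap(n,n+'10')
P=[];
for i in range(3):
  o=observe(); P.append(o['eef_pos']);print(o['time'],o['eef_pos'],o['orientation'],o['wrist_force'],o['opening']); snapshot('side')
a=load('wrist10')['frame'];b=load('side10')['frame'];
cv2.imwrite('pics/w10a.png',a[90:400,150:490,::-1].repeat(2,0).repeat(2,1)[:600])
cv2.imwrite('pics/s10a.png',cv2.resize(b[110:260,310:460,::-1],None,fx=4,fy=4,interpolation=cv2.INTER_CUBIC))
cv2.imwrite('pics/c10a.png',cv2.resize(load('scene10')['frame'][90:220,220:350,::-1],None,fx=4.5,fy=4.5,interpolation=cv2.INTER_CUBIC))
```

```text
13.45 [ 0.53373371 -0.1269339   0.18214243] [-1.79974175e+02  2.81190878e-02  2.04592339e+01] [-0.54490606 -0.1145721  -2.63206023] 0.1404950384757636
13.5 [ 0.53387321 -0.12704096  0.18228963] [-1.79985200e+02  1.28706753e-02  2.04552559e+01] [-0.63336708 -0.11921811 -1.83028894] 0.13567035891764903
13.55 [ 0.53394181 -0.1271841   0.18236728] [-1.79994352e+02  5.86562798e-03  2.04513428e+01] [-0.06333329  0.49765067 -2.15056355] 0.13869029443531433
```

View pics/w10a.png

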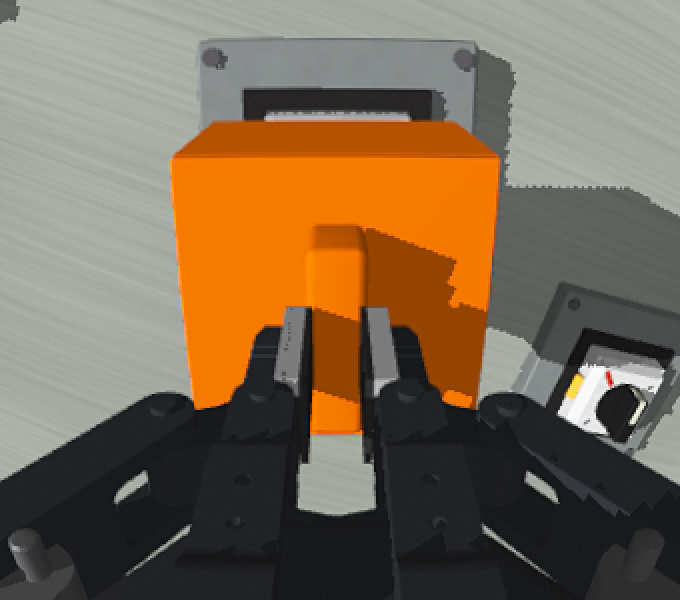

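View pics/s10a.png

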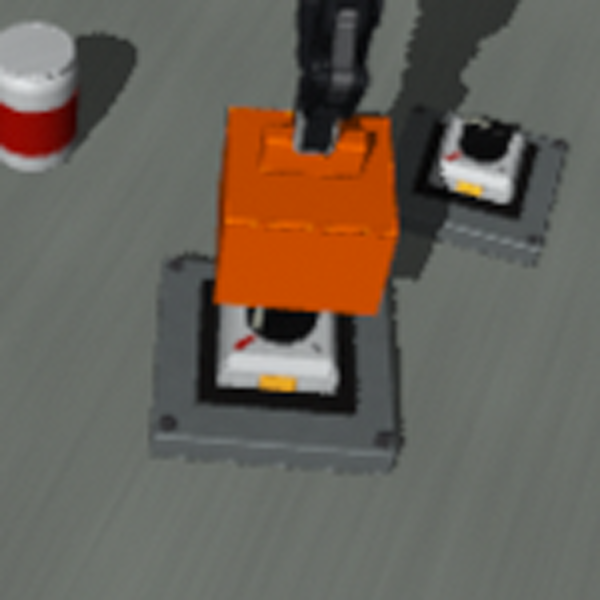

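View pics/c10a.png

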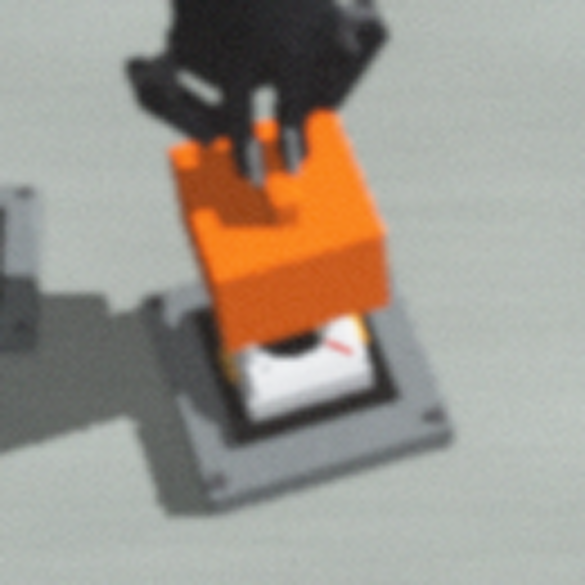

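The cover hangs square above the control in all three views. I check the alignment within the same wrist image: roof front edge at (173,157) to (500,157), casing corners at (200,40) and (477,42), seal corners at (245,90) and (432,92) in the crop.

Run:
```python
from h import *
s=load('wrist10'); zr=.1821-.063+.068
f=lambda x,y,z:onz(s,150+x/2,90+y/2,z,1)[:2]
def rep(n,a,b,half):
    d=(b-a);l=np.linalg.norm(d);d/=l;nn=np.array([-d[1],d[0]]);c=(a+b)/2-half*nn
    y=np.radians(20.4); print(n,'len',l.round(4),'yaw',np.degrees(np.arctan2(nn[1],nn[0])).round(2),'ctr',c.round(4),'tool xy',(c@[np.cos(y),np.sin(y)]).round(4),(c@[np.sin(y),-np.cos(y)]).round(4))
rep('roof',f(173,157,zr),f(500,157,zr),.046)
rep('casing',f(200,41,.024),f(477,42,.024),.075)
rep('seal',f(245,90,.032),f(432,92,.032),.049)
b=load('side10'); g=lambda x,y,z:onz(b,310+x/4,110+y/4,z)[:2]
P=[g(230,107,zr),g(392,117,zr),g(398,237,zr),g(220,219,zr)]; print('side roof',np.mean(P,0), [np.linalg.norm(P[i]-P[i-1]).round(4) for i in range(4)])
P=[g(200,281,.032),g(355,413,.032),g(196,402,.032)]; print('seal',P)
```

```text
roof len 0.0896 yaw 20.44 ctr [ 0.5319 -0.1283] tool xy 0.4538 0.3057
casing len 0.146 yaw 20.26 ctr [ 0.5314 -0.1295] tool xy 0.4529 0.3066
seal len 0.0964 yaw 19.84 ctr [ 0.531  -0.1293] tool xy 0.4526 0.3063
side roof [ 0.52883662 -0.12417302] [np.float64(0.0897), np.float64(0.0923), np.float64(0.0943), np.float64(0.0946)]
seal [array([ 0.59182221, -0.15354821]), array([ 0.46588004, -0.09489855]), array([ 0.55672524, -0.06015565])]
```

Cover and control centres agree to about 1 mm in the wrist view and in the side view. I go down to just above the block, then onto the taper, watching the force.

Request:
arm_command(series=[[1, -0.0004, 0.0006, 0.02, 0], [1, 0, 0, 0.02, 0], [1, 0, 0, 0.015, 0], [1, 0, 0, 0.005, 0], [1, 0, 0, 0, 0], [1, 0, 0, 0.003, 0], [1, 0, 0, 0.003, 0], [1, 0, 0, 0.003, 0], [1, 0, 0, 0.003, 0], [1, 0, 0, 0, 0], [1, 0, 0, 0, 0]])

```text
time: 14.7
eef_pos: [0.5338, -0.1287, 0.1104]
orientation: [-180.0, 0.0, 20.4]
wrist_force: [-0.1, -0.4, -2.1]
opening: 0.139
```

Request:
arm_command(series=[[1, 0, 0, 0.002, 0], [1, 0, 0, 0.002, 0], [1, 0, 0, 0, 0]])

```text
time: 15.0
eef_pos: [0.5337, -0.1286, 0.1061]
orientation: [-180.0, 0.0, 20.4]
wrist_force: [-0.2, -0.0, -1.8]
opening: 0.145
```

Run:
```python
from h import *
o=observe(); print(o['eef_pos'],o['wrist_force'],o['moment'])
b=snap('side','s11')['frame'];c=snap('scene','c11')['frame']
cv2.imwrite('pics/11a.png',np.hstack([cv2.resize(x,(400,400),interpolation=cv2.INTER_CUBIC)[:,:,::-1] for x in (b[120:240,320:440],c[110:220,230:340])]))
```

```text
[ 0.53367932 -0.12862857  0.10613099] [-0.20553188 -0.00699426 -1.79655155] [ 0.04070471 -0.04895113 -0.1098666 ]
```

View pics/11a.png

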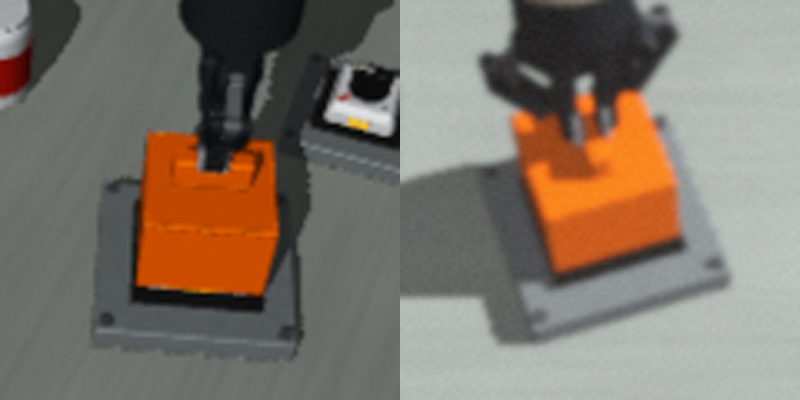

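The cover has slid over the block square and without force, with its edge at about 43 mm. Now I press through the catches.

Request:
arm_command(newtons=100, series=[[1, 0, 0, 0.0015, 0], [1, 0, 0, 0.0015, 0], [1, 0, 0, 0.0015, 0], [1, 0, 0, 0.0015, 0], [1, 0, 0, 0, 0]])

```text
time: 15.6
eef_pos: [0.5347, -0.1289, 0.101]
orientation: [179.9, -0.1, 20.4]
wrist_force: [0.5, -0.1, 9.4]
opening: 0.132
```

Request:
arm_command(series=[[1, 0, 0, 0.0015, 0], [1, 0, 0, 0.0015, 0], [1, 0, 0, 0, 0]])

```text
time: 15.9
eef_pos: [0.5339, -0.1286, 0.0974]
orientation: [180.0, -0.0, 20.4]
wrist_force: [0.2, 0.8, 1.7]
opening: 0.125
```

Request:
arm_command(series=[[1, 0, 0, 0.0015, 0], [1, 0, 0, 0.0015, 0], [1, 0, 0, 0, 0]])

```text
time: 16.2
eef_pos: [0.5335, -0.1283, 0.094]
orientation: [-180.0, 0.0, 20.4]
wrist_force: [0.9, 3.4, -4.7]
opening: 0.126
```

Force peaked at 9 N, then fell to -5 N as the catches pulled the cover down. I carry on onto the seal.

Request:
arm_command(series=[[1, 0, 0, 0.0015, 0], [1, 0, 0, 0.0015, 0], [1, 0, 0, 0, 0]])

```text
time: 16.5
eef_pos: [0.5339, -0.1284, 0.0915]
orientation: [-180.0, -0.0, 20.4]
wrist_force: [-1.4, 6.2, 8.7]
opening: 0.127
```

Request:
arm_command(series=[[1, 0, 0, 0.0015, 0], [1, 0, 0, 0, 0], [1, 0, 0, 0, 0]])

```text
time: 16.8
eef_pos: [0.5339, -0.1284, 0.0903]
orientation: [-180.0, -0.0, 20.4]
wrist_force: [-1.9, 6.0, 10.4]
opening: 0.132
```

Now 10.4 N at TCP 0.0903, which puts the edge near 27.5 mm and the seal squeezed about 4.5 mm. I check level and seating.

Run:
```python
from h import *
for i in range(4):
    o=observe(); print(o['time'],o['eef_pos'].round(4),o['orientation'].round(2),o['wrist_force'].round(2),o['moment'].round(2)); 
    b=snapshot('side') if i<3 else 0
b=snap('side','s12');c=snap('scene','c12');w=snap('wrist','w12')
cv2.imwrite('pics/12a.png',np.hstack([cv2.resize(x,(400,400),interpolation=cv2.INTER_CUBIC)[:,:,::-1] for x in (b['frame'][120:240,320:440],c['frame'][110:220,230:340])]))
cv2.imwrite('pics/w12.png',w['frame'][:,:,::-1])
```

```text
16.8 [ 0.5339 -0.1284  0.0903] [-1.7999e+02 -2.0000e-02  2.0380e+01] [-1.85  5.97 10.37] [1.16 0.35 0.01]
16.85 [ 0.5339 -0.1284  0.0903] [-1.800e+02 -2.000e-02  2.039e+01] [-2.49  6.97 10.63] [1.15 0.33 0.05]
16.9 [ 0.5339 -0.1284  0.0903] [-1.7999e+02 -2.0000e-02  2.0380e+01] [-1.06  5.59  9.79] [1.18 0.39 0.01]
16.95 [ 0.5339 -0.1284  0.0903] [-1.800e+02 -2.000e-02  2.039e+01] [-2.62  6.23 10.44] [ 1.17  0.38 -0.04]
```

View pics/12a.png

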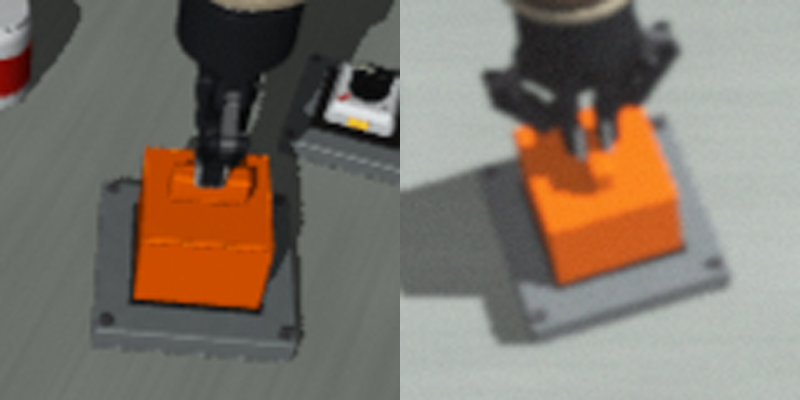

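View pics/w12.png

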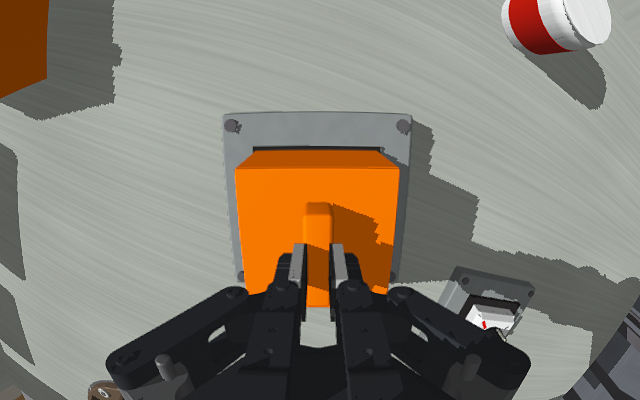

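The pictures show the cover square and level on the seal, its outline matching the frame all round, with the can and small control undisturbed. The force history fits the predicted edge heights: peak near 38 mm, pull-down near 31 mm, and 10.4 N near 27.5 mm. The readings are steady, so I hand in.

Run:
```python
from station import sign_off,observe
print(sign_off()); o=observe(); print(o['time'],o['eef_pos'],o['wrist_force'])
```

```text
the job is handed in; nothing more can be done
None
the job is handed in; nothing more can be done
```

I turned the knob to the red mark, snapped the small orange cover over the block, and handed in with the arm still pressing it down. `sign_off` gives no verdict, so I can't confirm a pass.

- **Knob:** my first grip closed just above the bar without disturbing it, because the fingertips sat about 18 mm above the reported TCP. I gripped again lower and turned it 63°. The pointer then measured 62–65° in the world against 65° for the red mark; the tolerance is 7°.
- **Snap:** the force rose to about 9 N in the end-of-move readings, with the lower edge near 38 mm. It dropped to −5 N near 31 mm as the catches pulled the cover down. The peak reads below the stated 12–16 N, probably because I only read force at the end of each move.
- **Final hold:** about 10.4 N at TCP height 0.0903 m, steady over four readings. That puts the lower edge near 27.5 mm and the seal squeezed about 4.5 mm.
- **Seating:** the cover looked square and level in all three views. Before the press it was centred on the control to about 1 mm.

- **Side force:** about 6 N remained along y at the end. I left it, since the position and level were fine.
- **Not checked directly:** the catches and the seal depth are hidden under the cover, so I judged them only from the force and height readings.
- **Brick, can and box:** the arm never went near them. I didn't measure them again at the end.

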